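# Shut off the tap over the pot

### The arm

A 6-joint arm with a two-finger parallel gripper is mounted at the origin on the work surface. World frame = base frame: x ahead of the robot, y to its left, z up, the work surface at z = 0. Lengths are in mm, angles in rad, forces in N, time in s.
With the tool pointing down it reaches from about 400 to 825 mm from the base axis. Payload 7 kg.
Tool frame: the origin (TCP) lies at the very end of the fingers, on their centre line; the grasp point (between the pads) lies 19 mm behind it; z points along the fingers, y is the direction in which the jaws open and shut (so a half turn about z gives the same grasp; the last joint's range is limited). The gripper opens to 88 mm and grips with 3 to 60 N. Pads are 19 mm wide; open, the fingers measure 130 mm over their backs; the gripper's body (78 mm by 193 mm) begins 47 mm behind the grasp point.
Start: joints at [1.532, 0.359, 0.012, 0, -1.224, -0.288], TCP at [216.693, 639.249, 226.561] pointing down, gripper open.
Joint ranges: [-3.07, 3.07], [-1.43, 2.12], [-1.02, 1.25], [-3.03, 1.67], [-3.05, -0], [-3.03, 3.03]. Speed limits (rad/s): [2.39, 2.39, 3.01, 3.14, 3.14, 3.14].

### API

Orientations are given as a unit quaternion [x, y, z, w].
In Python, from plant import bot gives the robot as it stands. Calls block until the motion is done:
- bot.move_ptp(position, orientation): joint-space move of the TCP to a pose.
- bot.line_to(position, velocity=150, ori=None): straight line of the TCP; ori=None keeps the orientation; velocity is the mean speed in mm/s.
- bot.move_joints(angles): joint-space move.
- bot.move_gripper(opening, force=None): finger opening in mm; force is the grip in N (None keeps the last); returns when the fingers have stopped.
- bot.pause(seconds).
- bot.solve_ik(position, orientation): joint angles nearest the present ones, or None.
- bot.read_state(): the state.
- bot.camera(name): name is "scene" or "top" or "wrist"; returns the picture (384x512x3 uint8, red, green, blue); there is no depth.
- bot.get_calibration(name): a dict with "fx", "fy", "cx", "cy" (pixels), "view" (4x4, takes a point from world to camera coordinates); the wrist camera has in their place "T_tool_cam" (4x4, takes a point from camera to tool coordinates, whose origin is the TCP and whose axes are the flange's). Camera axes: x right, y up, looking along -z (the intrinsics and any distortion apply to the point x, -y, -z); pixel columns grow to the right and rows downward; lengths in mm; the calibration is good to about 2 mm. A picture is of the moment at which its call begins: read the wrist's pose just before it. get_calibration takes no time and is no camera call.
A pose or a line that the arm cannot do raises bot.Unreachable and nothing moves.
- bot.close_job(): hands the job in, once; it reports no verdict.
The state is a dict: "t": time; "joint_pos": joint angles; "qvel": joint speeds; "tau": joint torques, N m; "tcp_pos": TCP position; "eef_rot": TCP orientation; "contact_force": force on the tool from outside, world axes, zero at the start; "moment": the same for the moment, N m; "width": finger opening in mm.
Only numpy, scipy, OpenCV 4.12 (cv2) and the standard library are available. Lean on these libraries where they do the work, as an engineer would, in place of code of your own. Each camera call takes 0.05 s, during which the arm holds its last target. There are 200 camera calls.

### The job

The little ceramic pot under the tap with the long spout is full: shut that tap off by turning its bar head clockwise, seen from above, as far as it goes, then let go. Leave the hose tap beside it set as it is, and leave the pot standing under the spout.

Things in the scene. Friction and masses are not known exactly. Their poses are not given: they have to be found in the camera images.
- spout_tap_head (a joint): Angle (rad) of the bar head of the chrome tap with the long spout, the one to shut. 0 = shut, on the end stop, bar square across the spout; grows as the head turns anticlockwise seen from above (opening), to 1.57 with the bar along the spout. Starts 0.8 to 1.35. Friction about 0.06 N m, no spring: stays where left. Its axis is vertical; the tap is fixed.
- spout_tap_grip (a point): Centre of that head, on the turning axis, 147 mm above the shelf, at the height to grip. The head is a chrome bar 70 mm long (this frame's y axis, turning with it), 14 mm thick (x), 24 mm tall, on a stem 18 mm across. The tap body below, 44 mm across, ends 112 mm above the shelf. The spout, a 20 mm pipe, tops out at 102 mm and reaches 112 mm from the axis, then turns down.
- hose_tap_bar_end (a point): End of the bar head of the other chrome tap, which has only a stubby hose nozzle reaching 54 mm from its axis; 35 mm from its axis, 147 mm above the shelf. Same body and bar head as the spout tap, also part open, its axis at least 200 mm away, to the left or right. Must stay as set.
- pot: Small white ceramic pot, 80 mm across the mouth, 52 mm tall, loose, standing under the end of the long spout, about 112 mm from that tap's axis. Origin at the centre of its underside, z up.

How it is judged (in metres and radians):
At the end, for the whole second after the job is handed in: The spout tap's head is within 10 degrees of its shut end stop, the hose tap's bar end is within 12 mm of where it was (about 20 degrees of turn), and the pot stands upright (within 11 degrees) within 25 mm of where it was, under the spout (value of joint spout_tap_head below 0.175 rad and distance of hose_tap_bar_end from where it was at the start of the episode below 0.012 m and distance of pot from where it was at the start of the episode below 0.025 m and angle between pot's own z axis and vertical below 0.2 rad); the robot touches nothing.
It fails at once if the hose tap is turned (bar end moved by more than 12 mm) (distance of hose_tap_bar_end from where it was at the start of the episode above 0.012 m).
It fails at once if the pot is tipped by more than 25 degrees (angle between pot's own z axis and vertical above 0.44 rad).
It also fails if it takes over 32 s, if anything falls off the work surface, if the arm or the gripper's body presses on something with over 40 N, if the wrist force passes 120 N, or if a joint passes its speed limit or range.

## Working session

There is one attempt and no reset: what is moved stays moved. The work goes in short steps, each a Python script; the robot and the scene stay as the last script left them, time stands still between calls to the robot, and variables do not carry over. Pictures are saved under pics/ and viewed, about 8 in all and at most 12, crops included, and the job is handed in when it is done.

```bash
mkdir -p pics; python3 - <<'E'
from plant import bot
import cv2,numpy as np
np.set_printoptions(precision=4,suppress=True)
for n in("scene","top","wrist"):
    s=bot.read_state(); im=bot.camera(n); cv2.imwrite(f"pics/{n}0.png",im[:,:,::-1])
    print(n,bot.get_calibration(n))
print(s)
a=cv2.imread("pics/scene0.png");b=cv2.imread("pics/top0.png")
E
```

```text
scene {'fx': 416.03070457172805, 'fy': 416.03070457172805, 'cx': 256.46692821740805, 'cy': 184.04733880347834, 'view': array([[    0.1268,     0.9919,     0.0073,   -84.0234],
       [   -0.8503,     0.1049,     0.5158,   435.1071],
       [    0.5108,    -0.0717,     0.8567, -1181.7036],
       [    0.    ,     0.    ,     0.    ,     1.    ]])}
top {'fx': 402.3601288988321, 'fy': 402.3601288988321, 'cx': 254.19942737951777, 'cy': 194.99837346890706, 'view': array([[  -0.0156,   -0.9998,    0.0125,   33.933 ],
       [   0.9847,   -0.0132,    0.1739, -583.4451],
       [  -0.1737,    0.015 ,    0.9847, -654.4804],
       [   0.    ,    0.    ,    0.    ,    1.    ]])}
wrist {'fx': 275.4113729406739, 'fy': 275.4113729406739, 'cx': 259.3661888902884, 'cy': 192.14938152702365, 'T_tool_cam': array([[  -0.0005,    0.9596,    0.2815,   76.5042],
       [   1.    ,    0.0008,   -0.001 ,    0.3041],
       [  -0.0012,    0.2815,   -0.9596, -158.4428],
       [   0.    ,    0.    ,    0.    ,    1.    ]])}
{'t': 0.1, 'joint_pos': array([ 1.5321,  0.3593,  0.0112, -0.0003, -1.2241, -0.2881]), 'qvel': array([-0.0005, -0.0006,  0.0023,  0.0006, -0.0009,  0.    ]), 'tau': array([ -0.0017, -58.4164,  29.3752,   7.0155,   0.0102,  -0.0001]), 'tcp_pos': array([216.5632, 638.8714, 225.7476]), 'eef_rot': array([ 0.9867, -0.1627, -0.    ,  0.0007]), 'contact_force': array([ 0.7394, -0.6031,  0.5137]), 'moment': array([-0.0027, -0.0406,  0.0197]), 'width': 87.17710441129636}
```

View pics/top0.png

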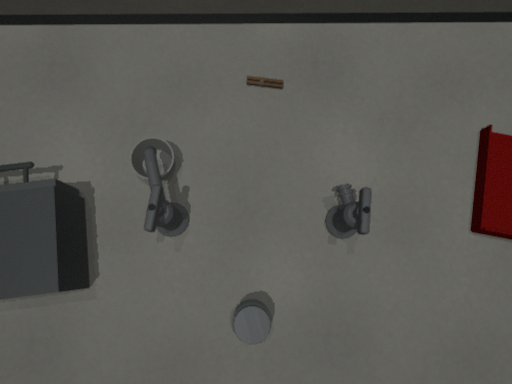

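View pics/scene0.png

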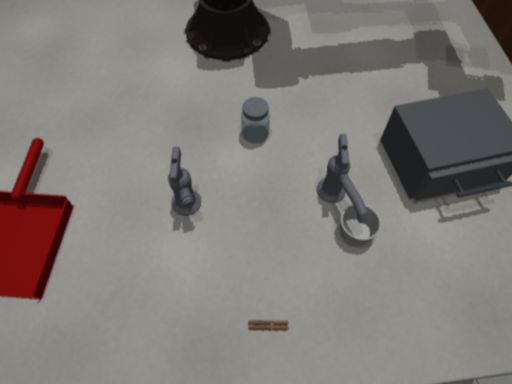

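```bash
python3 - <<'E'
import cv2,numpy as np
a=cv2.imread("pics/scene0.png")[120:250,310:440];b=cv2.imread("pics/top0.png")[130:245,115:230]
f=lambda x:cv2.resize(cv2.convertScaleAbs(x,alpha=2.0),(400,400),interpolation=cv2.INTER_CUBIC)
cv2.imwrite("pics/crop.png",np.hstack([f(b),f(a)]))
E
cat > h.py <<'E'
import numpy as np
from plant import bot
def ray(n,u,v):
    c=bot.get_calibration(n);V=np.array(c["view"]);R=V[:3,:3]
    d=R.T@np.array([(u-c["cx"])/c["fx"],-(v-c["cy"])/c["fy"],-1]); return -R.T@V[:3,3],d
def onz(n,u,v,z):
    o,d=ray(n,u,v); return o+d*(z-o[2])/d[2]
def proj(n,p):
    c=bot.get_calibration(n);q=(np.array(c["view"])@[*p,1])[:3]
    return c["cx"]-c["fx"]*q[0]/q[2],c["cy"]+c["fy"]*q[1]/q[2]
E
python3 - <<'E'
from h import *
np.set_printoptions(precision=1,suppress=True)
b=onz("top",173,219,0);print(b,onz("scene",331,191,0),onz("top",153,158,52),onz("scene",360,224,52),onz("top",342,222,0))
for z in(0,112,147,159):print(proj("top",[b[0],b[1],z]),proj("scene",[b[0],b[1],z]))
E
```

```text
[549.6 176.2   0. ] [551.7 179.    0. ] [652.7 203.9  52. ] [660.4 204.2  52. ] [ 539.5 -138.2    0. ]
(np.float64(173.00000000000003), np.float64(219.00000000000006)) (np.float64(329.5418274793975), np.float64(190.30289119590284))
(np.float64(159.82500747800037), np.float64(210.85321535913974)) (np.float64(338.5360139218054), np.float64(161.64510155661173))
(np.float64(154.71877638999666), np.float64(207.69576650814656)) (np.float64(341.7960904353322), np.float64(151.25765989850544))
(np.float64(152.83091365807906), np.float64(206.52840257357443)) (np.float64(342.97172606697444), np.float64(147.5117826210228))
```

View pics/crop.png

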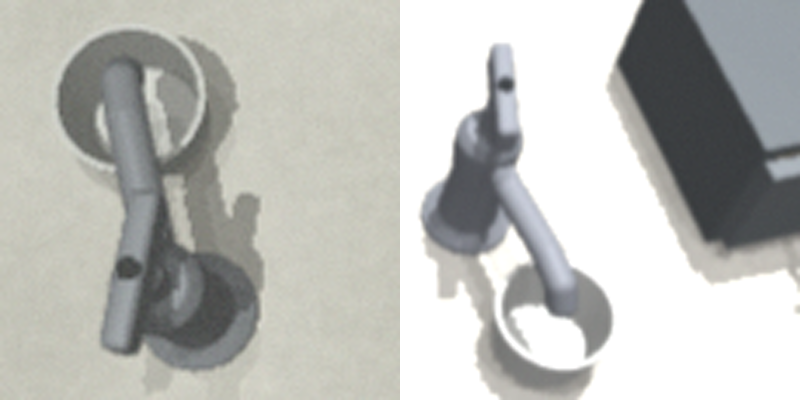

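View pics/wrist0.png

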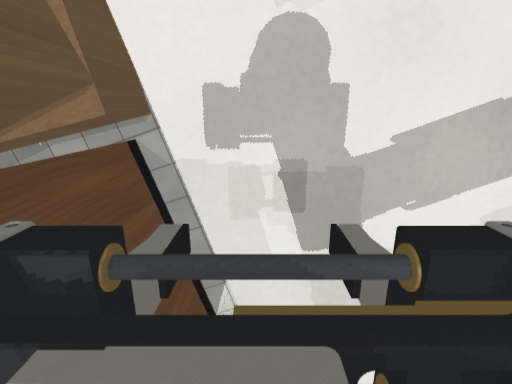

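```bash
cat >> h.py <<'E'
from scipy.spatial.transform import Rotation as Ro
def down(yaw):  # tool y axis along (cos yaw, sin yaw)
    y=np.array([np.cos(yaw),np.sin(yaw),0]);z=np.array([0,0,-1.]);x=np.cross(y,z)
    return Ro.from_matrix(np.c_[x,y,z]).as_quat()
E
python3 - <<'E'
from h import *
np.set_printoptions(precision=3,suppress=True)
A=onz("top",156.4,186.1,159);B=onz("top",149.8,230,159);C=onz("top",152.1,207,159)
S=onz("scene",344.1,147.6,159);E=onz("scene",342.5,134.6,159);F=onz("scene",345.75,162.9,159)
ang=lambda p,q:np.degrees(np.arctan2(q[1]-p[1],q[0]-p[0]))
print(A,B,C,"scene",S,E,F,"beta",ang(B,A),ang(E,F),np.linalg.norm(A-B),np.linalg.norm(E-F))
print("box top-corner ground/150:",[onz("top",u,v,z) for u,v,z in((88,285,0),(65,180,0),(57,180,150))])
ax=np.array([550,177.])
for off in(90,-90):
  for b in(-5,-75):
    for z in(131,260):
        q=bot.solve_ik([*ax,z],down(np.radians(b+off)));print(off,b,z,q)
print(bot.solve_ik([216,639,330],bot.read_state()["eef_rot"]))
E
```

```text
[580.131 171.809 159.   ] [515.191 179.643 159.   ] [548.925 177.271 159.   ] scene [550.065 178.27  159.   ] [519.809 182.408 159.   ] [584.118 173.182 159.   ] beta -6.878366426297708 -8.164669519553614 65.41050922942154 64.96701937270471
box top-corner ground/150: [array([432.273, 326.599,   0.   ]), array([626.292, 380.48 ,   0.   ]), array([593.258, 323.136, 150.   ])]
90 -5 131 [ 0.65   0.281 -0.335  0.    -0.955 -2.308]
90 -5 260 [ 0.65   0.179 -0.156  0.    -1.235 -2.308]
90 -75 131 [ 0.65   0.281 -0.335  0.    -0.955  2.754]
90 -75 260 [ 0.65   0.179 -0.156  0.    -1.235  2.754]
-90 -5 131 [ 0.65   0.281 -0.335  0.    -0.955  0.834]
-90 -5 260 [ 0.65   0.179 -0.156  0.    -1.235  0.834]
-90 -75 131 [ 0.65   0.281 -0.335  0.    -0.955 -0.388]
-90 -75 260 [ 0.65   0.179 -0.156  0.    -1.235 -0.388]
[ 1.533  0.317  0.183 -0.    -1.437 -0.289]
```

```bash
python3 - <<'E'
from h import *
import cv2
np.set_printoptions(precision=2,suppress=True)
s=bot.read_state();p=s["tcp_pos"]
bot.line_to([p[0],p[1],330],250)
o=down(np.radians(-97.5))
bot.move_ptp([549.5,177.7,330],o)
bot.line_to([549.5,177.7,240],200)
bot.move_gripper(60)
im=bot.camera("wrist");cv2.imwrite("pics/wrist1.png",im[:,:,::-1])
s=bot.read_state();print(s["t"],s["tcp_pos"],s["contact_force"],s["width"])
E
```

```text
4.1167 [549.49 177.68 239.98] [-0.58 -0.31  0.63] 59.84324900143427
```

View pics/wrist1.png

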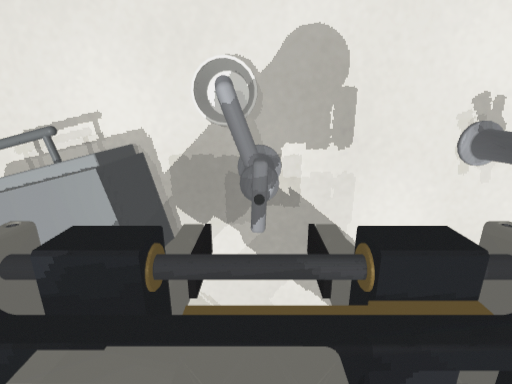

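The bar is vertical in the wrist image at u≈259, between the fingers, with its cap at (259,199). So the alignment is right, and the spout runs from (245,150) to (225,85), to the left of the bar. I'll descend, grip and turn.

```bash
python3 - <<'E'
from h import *
np.set_printoptions(precision=2,suppress=True)
P=[549.5,177.7,130.5]
def st(l):
    s=bot.read_state();print(l,round(s["t"],2),s["tcp_pos"],"F",s["contact_force"],"M",s["moment"],"w",round(s["width"],1));return s
bot.line_to(P,100);st("down")
bot.move_gripper(5,25);s=st("grip")
if 11<s["width"]<18:
    for d in(-15,-30,-45,-58,-64,-68,-71):
        bot.line_to(P,40,ori=down(np.radians(-97.5+d)));s=st(d)
        if np.linalg.norm(s["contact_force"])>50 or abs(s["moment"][2])>2.5:print("stop");break
E
```

```text
down 5.36 [549.91 177.94 131.17] F [-0.58 -0.12  0.11] M [-0.03  0.05  0.02] w 59.7
grip 6.14 [549.61 178.15 130.53] F [-0.8   2.76  0.34] M [1.04 0.16 0.01] w 16.6
-15 6.55 [549.58 178.05 130.54] F [-0.05  2.32  0.02] M [1.31 0.18 0.  ] w 16.4
-30 6.96 [549.53 177.96 130.52] F [-0.8   3.54  0.2 ] M [ 1.49  0.28 -0.06] w 16.5
-45 7.37 [549.47 177.88 130.52] F [-1.69  4.64  0.62] M [1.7  0.43 0.03] w 16.3
-58 7.74 [549.46 177.82 130.52] F [-1.88  4.53  1.3 ] M [ 1.84  0.7  -0.02] w 16.5
-64 8.0 [549.38 177.79 130.49] F [-1.67  4.67  0.47] M [ 1.85  0.72 -0.  ] w 16.5
-68 8.25 [549.37 177.78 130.51] F [-2.48  4.31  1.03] M [1.85 0.78 0.05] w 16.6
-71 8.5 [549.34 177.78 130.48] F [-2.87  4.73  0.9 ] M [1.87 0.84 0.27] w 16.4
```

```bash
python3 - <<'E'
from h import *
import cv2
np.set_printoptions(precision=2,suppress=True)
P=[549.5,177.7,130.5]
for d in(-73,-75,-77,-79):
    bot.line_to(P,40,ori=down(np.radians(-97.5+d)));bot.pause(.15);s=bot.read_state()
    print(d,s["t"],s["contact_force"],s["moment"],s["width"])
    if abs(s["moment"][2])>1.2:break
bot.move_gripper(60)
bot.line_to([*P[:2],300],150)
q=s["joint_pos"].copy(); s=bot.read_state();print(s["t"],s["contact_force"],s["moment"])
im=bot.camera("wrist");c=bot.camera("scene")[120:250,310:440,::-1]
w=cv2.resize(np.ascontiguousarray(im[:,:,::-1]),(400,300))
c=cv2.resize(cv2.convertScaleAbs(c,alpha=2),(300,300))
cv2.imwrite("pics/after.png",np.hstack([w,c]))
E
```

```text
-73 8.9 [-1.99  1.2   1.63] [0.73 0.62 0.29] 16.37655714459495
-75 9.3 [-1.4  -0.78  3.04] [-0.29  0.45  0.27] 16.35594307727796
-77 9.7 [-0.29 -4.36  2.9 ] [-1.71  0.43  0.34] 16.44423748221878
-79 10.1 [-1.48 -4.7   3.67] [-1.87  0.55  0.42] 17.094424949234252
12.275 [-0.39  0.38 -0.17] [ 0.07 -0.04 -0.02]
```

View pics/after.png

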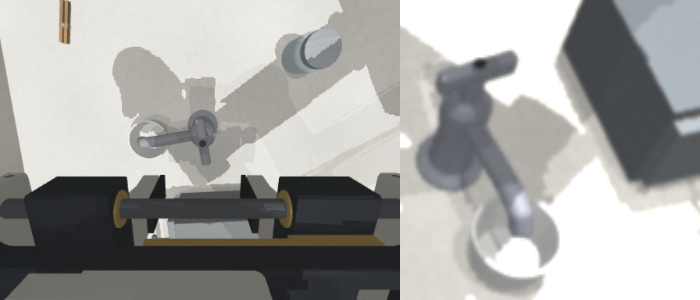

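The bar now looks roughly square across the spout. I'll back the arm off and measure it, together with the pot and the hose tap.

```bash
python3 - <<'E'
from h import *
import cv2
s=bot.read_state()
bot.line_to([549.5,177.7,360],200)
j=bot.read_state()["joint_pos"].copy(); j[0]+=0.9; bot.move_joints(j)
t=bot.camera("top");c=bot.camera("scene");cv2.imwrite("pics/top2.png",t[:,:,::-1]);cv2.imwrite("pics/scene2.png",c[:,:,::-1])
f=lambda x:cv2.resize(cv2.convertScaleAbs(np.ascontiguousarray(x[:,:,::-1]),alpha=2),(400,400),interpolation=cv2.INTER_CUBIC)
cv2.imwrite("pics/crop2.png",np.hstack([f(t[130:245,115:230]),f(c[120:250,310:440])]))
t0=cv2.imread("pics/top0.png")
d=cv2.absdiff(t0,t[:,:,::-1]).max(2);print("t",bot.read_state()["t"],"hose diff",d[170:250,310:390].max(),"pot diff",d[132:178,128:146].max())
E
```

```text
t 14.75 hose diff 7 pot diff 6
```

View pics/crop2.png

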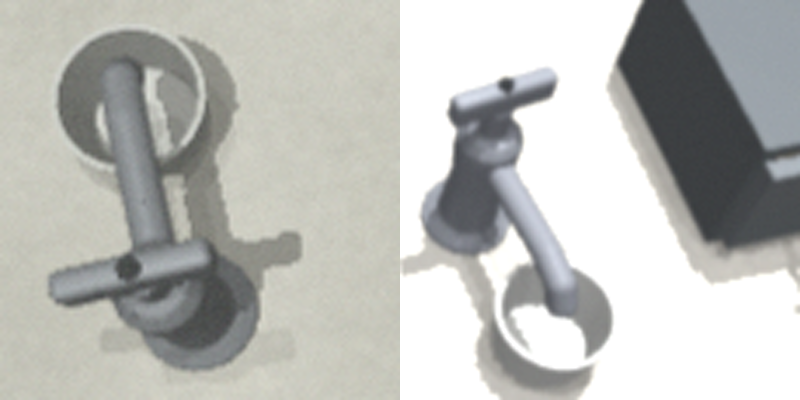

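```bash
python3 - <<'E'
from h import *
T=lambda x,y,z:onz("top",115+x*.2875,130+y*.2875,z)
S=lambda x,y,z:onz("scene",310+(x-400)*.325,120+y*.325,z)
an=lambda p,q:np.degrees(np.arctan2(q[1]-p[1],q[0]-p[0]))
print("bar top",an(T(52,279,159),T(209,244,159)),"scene",an(S(555,73,159),S(452,103,159)))
ax=np.array([549.5,177.7])
print("spout top",an(ax,T(123,72,100)),"pot",an(ax,T(131,98,52)),"scene pot",an(ax,S(554,317,52)), "spout line",an(T(150,235,102),T(130,110,102)))
E
```

```text
bar top -77.92795995420354 scene -78.01360514765304
spout top 10.674764474029264 pot 14.611829526726712 scene pot 14.003613158330316 spout line 10.349454050962404
```

```bash
python3 -c "
from plant import bot
print(bot.read_state()['contact_force'],bot.read_state()['t']);bot.close_job()"
```

```text
[-0.62786959  0.29084496 -0.09610087] 14.75
the job is handed in; nothing more can be done
```

I turned the spout tap clockwise by about 70° until it met its end stop, let go, backed the arm clear and handed the job in at about 14.8 s (limit 32 s). No verdict was reported, so these are my own last checks:

- **Spout tap:** the bar lies at -78° in both the top and scene views. The spout points along about 10.5° by its pipe and about 14° by the pot, so the bar is square across it within about 2°. The limit is 10°. The turning moment rose from about 0 to 0.27–0.42 N m over the last 8° of commanded turn, which fits the head resting on its stop.
- **Hose tap and pot:** the before and after top pictures match, differing by 7 grey levels at most around the hose tap and 6 over part of the pot. Neither has visibly moved, and the pot is still upright under the spout.
- **Contact:** the arm is clear of everything, and the wrist force reads under 1 N.

Two readings didn't quite agree. The gripper read 16.4 mm on the 14 mm bar, and I did not find out why. The spout direction differs by about 4° between the pipe and the pot, which still leaves the tap well inside the limit.

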